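Stage the moulds and hold the self-closing drawer open at the clip

ROBOT

A 7-joint arm with a two-finger parallel gripper is mounted at the origin on the work surface. World frame = base frame: x ahead of the robot, y to its left, z up, the work surface at z = 0. Lengths are in m, angles in rad, forces in N, time in s.
With the tool pointing down it reaches from about 0.35 to 0.775 m from the base axis. Payload 3.1 kg.
Tool frame: the origin (TCP) lies at the very end of the fingers, on their centre line; the grasp point (between the pads) lies 19 mm behind it; z points along the fingers, y is the direction in which the jaws open and shut (so a half turn about z gives the same grasp; the last joint's range is limited). The gripper opens to 85 mm and grips with 20 to 120 N. Pads are 22 mm wide; open, the fingers measure 114 mm over their backs; the gripper's body (76 mm by 85 mm) begins 54 mm behind the grasp point. The pads swing forward as they close: fully open they stand 13 mm farther back than shut.
Start: joints at [-1.143, 0.311, 0.014, 1.512, -0.004, 1.319, -0.027], TCP at [0.249, 0.49, 0.231] pointing down, gripper open.
Joint ranges: [-2.7, 2.7], [-0.3, 1.91], [-1.27, 1.3], [0.12, 2.57], [-1.44, 4.58], [0.2, 2.03], [-3.05, 3.05]. Speed limits (rad/s): [2.79, 2.79, 3.14, 3.14, 3.14, 3.14, 3.14].

INTERFACE

Orientations are given as a unit quaternion [x, y, z, w].
In Python, from bench import status, viewer, manip gives the robot as it stands.
- The arm moves only by the tool step_arm, never from a script. Its argument "series" is a list of rows, each an object of numbers: "hand": the closure, from 0 (fully open) to 1 (shut); "dx", "dy", "dz": the shift along the tool's x, y, z in cm; "twist": the turn about the tool's z in degrees. In form: [{"hand": .., "dx": .., "dy": .., "dz": .., "twist": ..}, ...]. A call has 1 to 20 rows; each row shifts and turns the commanded pose from where the row before left it, along the tool's axes as they then stand; what a row does not reach is not made up. A row lasts 1/10 s, in which the tool goes at most 50 mm and 8.59 degrees, less where a joint would pass 70% of its speed; a pose out of reach is approached as far as the arm can. A call with a gripper value outside its range is refused whole. The fingers move at their own pace and stop on an object; "force" is the grip in N (left out, the last holds). Time passes only in rows, so rows that do not move let the fingers close. It gives the time, the measured TCP pose, the force and the opening at its end, in the units of the state.
- status.observe(): the state, without advancing time (a new reading comes with each control period).
- viewer.grab_frame(name): name is "scene" or "top" or "wrist"; returns a dict with "image" (384x512x3 uint8, red, green, blue), "camera_matrix" (3x3 intrinsics, pixels), "k1" (the pictures are not rectified: a ray, as slopes to the right and down, at radius r is drawn at 1 + k1 r^2 times it, then the intrinsics apply), "cam_to_world" (4x4, takes a point from camera to world coordinates); the wrist camera has in their place "T_tool_cam" (4x4, takes a point from camera to tool coordinates, whose origin is the TCP and whose axes are the flange's). Camera axes: x right, y down, z forward; pixel columns grow to the right and rows downward; lengths in m; the calibration is good to about 2 mm. A picture is of the moment at which its call begins: read the wrist's pose just before it. There is no depth.
- manip.finish_job(): hands the job in, once; it reports no verdict.
The state is a dict: "t": time; "q": joint angles; "joint_vel": joint speeds; "tau": joint torques, N m; "tcp_pos": TCP position; "eef_rot": TCP orientation; "wrist_force": force on the tool from outside, world axes, zero at the start; "wrist_torque": the same for the moment, N m; "width": finger opening in m.
Only numpy, scipy, OpenCV 4.12 (cv2) and the standard library are available. Lean on these libraries where they do the work, as an engineer would, in place of code of your own. Each camera call takes 0.05 s, during which the arm holds its last target. There are 200 camera calls.

TASK

Get the dariole moulds ready for loading: pick up the two that stand on the cutting board and set them upright on the low shelf beside the one already there, so that all three make one straight row along the middle line of the shelf with no more than about a finger's width (15 mm) between neighbours, and let go of them. Only then pull the spring-closed drawer out until its front face is level with the upright tab of the clip on the rail, and keep it there: the program finishes still holding the drawer open at that mark, for the baker to load it. Leave the other things on the table where they are.

Things in the scene. Friction and masses are not known exactly. Their poses are not given: they have to be found in the camera images.
- mould_a: one of three identical loose aluminium dariole moulds (plain round cups, open at the top, 60 mm tall, 54 mm across the rim, sides straight for the top 10 mm and tapering below to 45 mm at the foot, wall 3 mm, 50 to 100 g). Stands upright on the cutting board, on the half nearer the robot. Origin: centre of its underside, z up.
- mould_b: the second mould, same as mould_a, standing on the far half of the cutting board. Origin: centre of its underside.
- mould_c: the third mould, same as mould_a, already standing on the shelf, on its middle line, anywhere along it from 85 mm right to 85 mm left of the middle. Origin: centre of its underside.
- board: fixed green plastic cutting board, 310 (x) x 190 (y) x 12 mm, in the middle of the table. Origin: centre of its underside.
- shelf: fixed low wooden shelf, 120 deep (own x) x 300 long (own y), its top 40 mm above the table, a lip 10 mm high and 8 mm thick along its far (+x) edge. It stands left or right of the board (the drawer unit takes the other side). Origin: at table height under the centre of its top; own x points away from the robot, own y along its length.
- drawer_unit: fixed steel box with one self-closing drawer, 220 wide (own y) x 240 deep (own x) x 140 mm tall, on the other side of the board from the shelf. Origin: at table height under the middle of its front face; own x points into the box. The drawer pulls out along own -x, at most 160 mm. A rail (16 mm wide, top at 66 mm) runs forward from the front, 122 mm to the own +y side, and carries the clip.
- drawer: the steel drawer: its front panel is flush with the front of the box when closed; a spring always pulls it shut (about 4.5 N when closed, 50 N more per metre pulled, so 8 to 11 N at the mark); it slides shut when let go. Origin: equal to that of drawer_unit when closed, moves with the drawer; same axes.
- handle (a point): middle of the bar of the drawer's handle: a round bar 14 mm thick, 110 mm long between its two stems, along the drawer's own y, 45 mm in front of the drawer's face and 100 mm above the table (40 mm below the top of the box); 38 mm are free between bar and face. Moves with the drawer.
- drawer_face (a point): point on the outer front face of the drawer, near its own +y end (next to the clip's rail), 100 mm above the table. Moves with the drawer.
- clip: the mark: small fixed dark steel clip on the rail beside the drawer, with an upright tab 5 mm thick, 22 mm wide, top 110 mm above the table; 70 to 120 mm in front of the closed drawer. Origin: on the rail under the middle of the tab; axes as drawer_unit. The drawer is at the mark when its front face is level with the tab: drawer_face and this origin have the same own x.
- brush: bystander: pastry brush, 200 mm long, lying on the board along its right (-y) edge. Origin: its handle end lies to -x, middle of the tool's underside.
- spoon: bystander: spoon, 160 mm long, lying on the board along its left (+y) edge. Origin: its handle end lies to -x, middle of the tool's underside.
- cutter: bystander: steel ring cutter, 68 mm across, 30 mm tall, just beyond the shelf. Origin: centre of its underside.
- ramekin: bystander: white ceramic bowl, 90 mm across, 45 mm tall, just beyond the shelf. Origin: centre of its underside.
- jar: bystander: glass jar, 72 mm across, 100 mm tall, far left of the table. Origin: centre of its underside.
- can: bystander: steel can, 74 mm across, 90 mm tall, far right of the table. Origin: centre of its underside.
- tin: bystander: white box-shaped tin, 70 x 110 x 45 mm, lying on top of the drawer unit towards its back. Origin: centre of its underside.
Things that resemble listed ones, but are neither listed nor needed, are in the scene too. Leave any orange look-alike of the mould_b alone. What is shaped like the mould_a but orange is not meant.

How it is judged:
By the outcome, as a careful person would: the job done as asked, in the order asked, and still so for the second after the job is handed in, while the arm keeps its last pose, push and grip.
It also fails if it takes over 64 s, if anything falls off the work surface, if the arm or the gripper's body presses on something with over 40 N, if the wrist force passes 120 N, or if a joint passes its speed limit or range.

## Working session

There is one attempt and no reset: what is moved stays moved. The work goes in short steps, Python scripts to look and compute and a tool call to move; the robot and the scene stay as the last step left them, time stands still between calls to the robot, and variables do not carry over. Pictures are saved under pics/ and viewed, on a budget of 10 in all, crops included, one or two more only if the job needs it, and the job is handed in when it is done.

Besides the shell and the picture viewer there is one more tool, called after "Request:" as a command line: name --argument value ..., lists and objects as JSON in quotes. step_arm: Moves the arm, as the interface text tells. Its arguments: {"type":"object","properties":{"series":{"type":"array","items":{"type":"object","properties":{"hand":{"type":"number"},"dx":{"type":"number"},"dy":{"type":"number"},"dz":{"type":"number"},"twist":{"type":"number"}}}},"force":{"type":"number"}},"required":["series"]}

```bash
mkdir -p pics; ls; cat > h.py <<'E'
import numpy as np,cv2
from bench import status,viewer
def save(n,f):
    r=viewer.grab_frame(n);cv2.imwrite(f,r["image"][:,:,::-1]);np.savez(f+'.npz',**{k:np.array(v) for k,v in r.items()});return r
def ray(r,u,v,T=None):
    K=np.array(r["camera_matrix"]);k=float(r["k1"])
    T=np.array(r["cam_to_world"]) if T is None else T
    d=np.array([(u-K[0,2])/K[0,0],(v-K[1,2])/K[1,1]]);s=d.copy()
    for _ in range(30): s=d/(1+k*(s@s))
    return T[:3,3],T[:3,:3]@np.array([s[0],s[1],1])
def onz(r,u,v,z,T=None):
    o,d=ray(r,u,v,T);return o+d*(z-o[2])/d[2]
def load(f): return dict(np.load(f+'.npz'))
E
python3 - <<'E'
from h import *
s=status.observe();print(s)
a=save("top","pics/top.png");b=save("scene","pics/scene.png")
for r in(a,b):print(r["camera_matrix"],r["k1"],np.round(r["cam_to_world"],3))
E
```

```text
pics
{'t': 0.0, 'q': array([-1.1426901 ,  0.31172154,  0.01396516,  1.51305185, -0.004408  ,
        1.31916361, -0.02719319]), 'joint_vel': array([ 3.08439615e-05, -1.39832381e-04,  2.19417459e-03, -1.01494344e-03,
        6.04736010e-04, -4.13968532e-04, -1.99902318e-03]), 'tau': array([-2.38678820e-05, -3.79917026e+01,  1.45974490e-01, -2.30592030e+01,
        1.21355054e-02,  1.38952030e-02, -9.09561834e-06]), 'tcp_pos': array([0.2486428 , 0.48978669, 0.23022535]), 'eef_rot': array([ 2.32696492e-01,  9.72548716e-01, -1.13358209e-03, -2.30496704e-04]), 'wrist_force': array([ 0.28331399, -0.28277465, -0.4084395 ]), 'wrist_torque': array([-0.03704565, -0.02826365, -0.02614945]), 'width': 0.08530088923554854}
[[362.25512794   0.         255.06227864]
 [  0.         362.25512794 190.04665386]
 [  0.           0.           1.        ]] -0.011299684512556606 [[ 0.005 -0.996  0.089  0.464]
 [-1.    -0.007 -0.026  0.017]
 [ 0.027 -0.089 -0.996  1.301]
 [ 0.     0.     0.     1.   ]]
[[372.3604869    0.         256.64691096]
 [  0.         372.3604869  190.0031354 ]
 [  0.           0.           1.        ]] -0.01221297688631664 [[-0.573  0.485 -0.661  1.443]
 [ 0.82   0.354 -0.451  0.585]
 [ 0.015 -0.8   -0.6    0.922]
 [ 0.     0.     0.     1.   ]]
```

View pics/top.png

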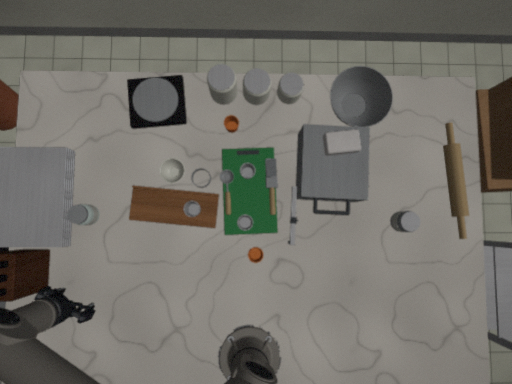

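View pics/scene.png

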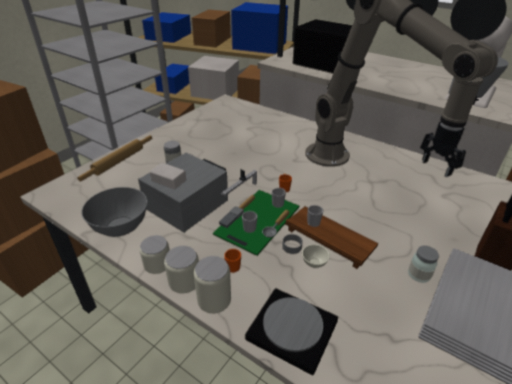

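The top view shows the shelf on the left (175,207) with mould_c at (193,209). Mould_a is at (245,223) and mould_b at (248,171). The drawer unit is on the right, with its handle at (331,210) and the clip at about (294,219). The orange cups at (256,254) and (231,123) are the look-alikes.

```bash
python3 - <<'E'
from h import *
r=load("pics/top.png");im=r["image"]
hsv=cv2.cvtColor(im,cv2.COLOR_RGB2HSV)
c=cv2.resize(im[120:270,120:380],None,fx=3,fy=3,interpolation=cv2.INTER_CUBIC)
cv2.imwrite("pics/crop.png",c[:,:,::-1])
def big(m,x0,x1,y0,y1):
    z=np.zeros_like(m);z[y0:y1,x0:x1]=m[y0:y1,x0:x1]
    cs,_=cv2.findContours(z,cv2.RETR_EXTERNAL,cv2.CHAIN_APPROX_NONE);return max(cs,key=cv2.contourArea)
brown=cv2.inRange(hsv,(3,90,40),(20,255,220))
k=big(brown,120,222,180,235);q=cv2.boxPoints(cv2.minAreaRect(cv2.convexHull(k)));print("shelf px",q.round(1).tolist())
W=np.array([onz(r,*p,.04)[:2] for p in q]);print("shelf",W.round(4).tolist(),W.mean(0))
gray=cv2.inRange(hsv,(0,0,90),(179,60,255))
for n,x0,x1,y0,y1,z in(("a",234,256,211,234,.072),("b",238,259,161,182,.072),("c",182,203,198,219,.1)):
    k=big(gray,x0,x1,y0,y1);e=cv2.fitEllipse(cv2.convexHull(k));print(n,e,onz(r,*e[0],z).round(4))
E
```

```text
shelf px [[128.8000030517578, 218.89999389648438], [132.1999969482422, 185.39999389648438], [217.89999389648438, 194.0], [214.60000610351562, 227.5]]
shelf [[0.4733, 0.4188], [0.5893, 0.4114], [0.5614, 0.1137], [0.4454, 0.1236]] [0.5173553  0.26686823]
a ((244.74542236328125, 222.03384399414062), (15.774121284484863, 16.059417724609375), 161.05018615722656) [0.4645 0.0194 0.072 ]
b ((247.16677856445312, 170.16322326660156), (15.250720024108887, 16.025094985961914), 131.5164337158203) [0.6414 0.0124 0.072 ]
c ((191.53668212890625, 208.41639709472656), (16.048675537109375, 17.174480438232422), 93.01068878173828) [0.5084 0.1953 0.1   ]
```

View pics/crop.png

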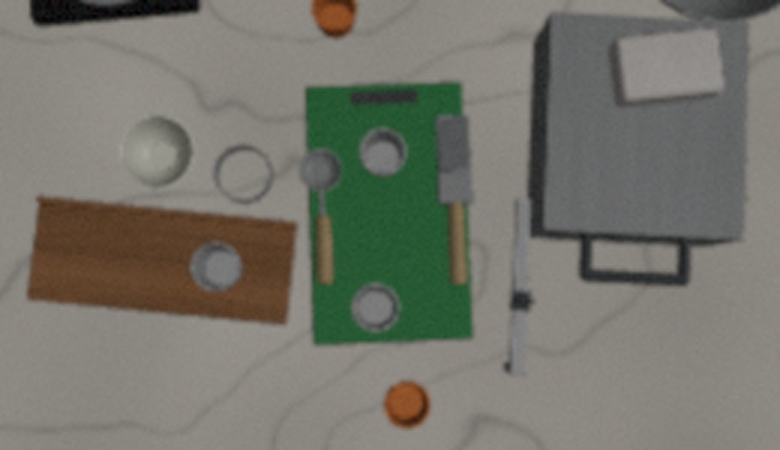

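The crop confirms the three rim centres. The clip is at crop pixel (521,300) and the handle bar's ends are at about (587,278) and (685,280). The shelf yaw is about -5.4°. I'll twist the jaws onto shelf x and move above mould_a.

Request:
step_arm --series '[{"twist":8.55},{"twist":8.55},{"twist":8.55},{"twist":8.55},{"twist":8.55},{"twist":8.55},{"twist":8.55},{"twist":8.55}]' --force 40

```text
$.series[0]: bad value
```

Request:
step_arm --series '[{"dx":-2.49,"dy":1.44},{"dx":-2.49,"dy":1.44},{"dx":-2.49,"dy":1.44},{"dx":-2.49,"dy":1.44},{"dx":-2.49,"dy":1.44},{"dx":-2.49,"dy":1.44},{"dx":-2.49,"dy":1.44},{"dx":-2.49,"dy":1.44},{"dx":-2.49,"dy":1.44},{"dx":-2.49,"dy":1.44},{"dx":-2.49,"dy":1.44},{"dx":-2.49,"dy":1.44},{"dx":-2.49,"dy":1.44},{"dx":-2.49,"dy":1.44},{"dx":-2.49,"dy":1.44},{"dx":-2.49,"dy":1.44},{"dx":-2.49,"dy":1.44},{"dx":-2.49,"dy":1.44},{},{}]'

```text
$.series[0]: bad value
```

```bash
cat >> h.py <<'E'
from scipy.spatial.transform import Rotation as R
def tool():
    s=status.observe();T=np.eye(4);T[:3,:3]=R.from_quat(s["eef_rot"]).as_matrix();T[:3,3]=s["tcp_pos"];return s,T
def wrist(f):
    s,T=tool();r=viewer.grab_frame("wrist");r=dict(r);r["cam_to_world"]=T@np.array(r["T_tool_cam"])
    cv2.imwrite(f,r["image"][:,:,::-1]);np.savez(f+'.npz',**{k:np.array(v) for k,v in r.items()});return s,T,r
def rel(p):
    s,T=tool();return (T[:3,:3].T@(np.array(p)-T[:3,3])*100).round(2)
E
python3 - <<'E'
from h import *
s,T,r=wrist("pics/w1.png");print(s["q"].round(3),T.round(4),np.array(r["cam_to_world"]).round(3))
E
```

```text
[-1.143  0.312  0.014  1.513 -0.004  1.319 -0.027] [[-8.917e-01  4.526e-01 -9.000e-04  2.486e-01]
 [ 4.526e-01  8.917e-01 -1.900e-03  4.899e-01]
 [-0.000e+00 -2.100e-03 -1.000e+00  2.303e-01]
 [ 0.000e+00  0.000e+00  0.000e+00  1.000e+00]] [[ 0.453  0.855  0.252  0.185]
 [ 0.892 -0.434 -0.13   0.523]
 [-0.002  0.284 -0.959  0.372]
 [ 0.     0.     0.     1.   ]]
```

View pics/w1.png

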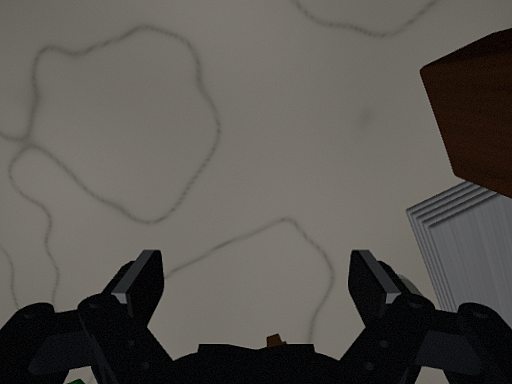

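The move was refused because it needs every key in each row. The picture from the start pose shows only the fingers and the table.

Request:
step_arm --series '[{"hand":0,"dx":0,"dy":0,"dz":0,"twist":8.55},{"hand":0,"dx":0,"dy":0,"dz":0,"twist":8.55},{"hand":0,"dx":0,"dy":0,"dz":0,"twist":8.55},{"hand":0,"dx":0,"dy":0,"dz":0,"twist":8.55},{"hand":0,"dx":0,"dy":0,"dz":0,"twist":8.55},{"hand":0,"dx":0,"dy":0,"dz":0,"twist":8.55},{"hand":0,"dx":0,"dy":0,"dz":0,"twist":8.55},{"hand":0,"dx":0,"dy":0,"dz":0,"twist":8.55}]' --force 40

```text
t: 0.95
tcp_pos: [0.2488, 0.4902, 0.2308]
eef_rot: [0.741, 0.671, -0.0, 0.0]
wrist_force: [1.0, 0.5, 0.4]
width: 0.0854
```

Request:
step_arm --series '[{"hand":0,"dz":0,"twist":0,"dx":-2.49,"dy":1.44},{"hand":0,"dz":0,"twist":0,"dx":-2.49,"dy":1.44},{"hand":0,"dz":0,"twist":0,"dx":-2.49,"dy":1.44},{"hand":0,"dz":0,"twist":0,"dx":-2.49,"dy":1.44},{"hand":0,"dz":0,"twist":0,"dx":-2.49,"dy":1.44},{"hand":0,"dz":0,"twist":0,"dx":-2.49,"dy":1.44},{"hand":0,"dz":0,"twist":0,"dx":-2.49,"dy":1.44},{"hand":0,"dz":0,"twist":0,"dx":-2.49,"dy":1.44},{"hand":0,"dz":0,"twist":0,"dx":-2.49,"dy":1.44},{"hand":0,"dz":0,"twist":0,"dx":-2.49,"dy":1.44},{"hand":0,"dz":0,"twist":0,"dx":-2.49,"dy":1.44},{"hand":0,"dz":0,"twist":0,"dx":-2.49,"dy":1.44},{"hand":0,"dz":0,"twist":0,"dx":-2.49,"dy":1.44},{"hand":0,"dz":0,"twist":0,"dx":-2.49,"dy":1.44},{"hand":0,"dz":0,"twist":0,"dx":-2.49,"dy":1.44},{"hand":0,"dz":0,"twist":0,"dx":-2.49,"dy":1.44},{"hand":0,"dz":0,"twist":0,"dx":-2.49,"dy":1.44},{"hand":0,"dz":0,"twist":0,"dx":-2.49,"dy":1.44},{"hand":0,"dx":0,"dy":0,"dz":0,"twist":0},{"hand":0,"dx":0,"dy":0,"dz":0,"twist":0}]'

```text
t: 2.95
tcp_pos: [0.4653, 0.0199, 0.231]
eef_rot: [0.74, 0.673, -0.0, -0.0]
wrist_force: [0.2, 1.2, -0.1]
width: 0.0854
```

```bash
python3 - <<'E'
from h import *
s,T,r=wrist("pics/w2.png");print(s["t"],s["q"].round(3),T.round(4),rel([.4645,.0194,.04]))
E
```

```text
2.95 [-0.63   0.15   0.628  1.746 -0.092  1.276 -0.075] [[ 9.440e-02  9.955e-01 -9.000e-04  4.653e-01]
 [ 9.955e-01 -9.440e-02  3.000e-04  1.990e-02]
 [ 2.000e-04 -9.000e-04 -1.000e+00  2.310e-01]
 [ 0.000e+00  0.000e+00  0.000e+00  1.000e+00]] [-0.18 -0.02 19.1 ]
```

View pics/w2.png

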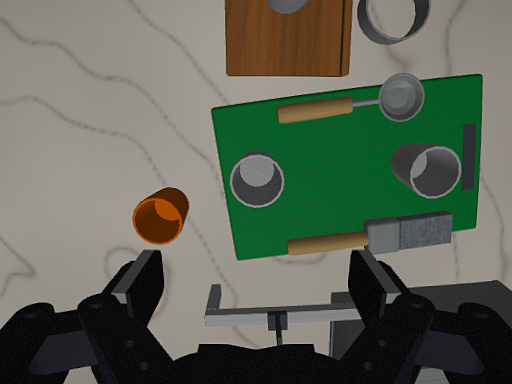

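The wrist view shows mould_a's rim at about (257,180) and mould_b's rim at about (436,172). The clip is near (277,320) and an orange cup at (160,215). I'll measure a and b from here.

```bash
python3 - <<'E'
from h import *
r=load("pics/w2.png");im=r["image"];hsv=cv2.cvtColor(im,cv2.COLOR_RGB2HSV)
g=cv2.inRange(hsv,(40,80,20),(80,255,255));ng=255-g
for n,(x0,x1,y0,y1),(cu,cv) in(("a",(222,292,145,215),(257,180)),("b",(388,464,138,204),(436,172))):
    z=np.zeros_like(ng);z[y0:y1,x0:x1]=ng[y0:y1,x0:x1]
    cs,_=cv2.findContours(z,cv2.RETR_EXTERNAL,cv2.CHAIN_APPROX_NONE);k=max(cs,key=cv2.contourArea)[:,0]
    P=np.array([onz(r,*p,.072)[:2] for p in k])
    # rim = circle r 27mm containing the contour on the camera side: fit by lsq with centre seed, inliers
    c=onz(r,cu,cv,.072)[:2]
    for _ in range(40):
        d=np.linalg.norm(P-c,axis=1);m=abs(d-.027)<.003
        J=(P[m]-c)/d[m][:,None];c=c+np.linalg.lstsq(J,d[m]-.027,rcond=None)[0]
    print(n,c.round(4),m.sum(),len(P))
E
```

```text
a [0.4664 0.0199] 155 155
b [0.6416 0.012 ] 112 178
```

Request:
step_arm --series '[{"hand":0,"dx":0,"dy":0,"dz":3,"twist":0},{"hand":0,"dx":0,"dy":0,"dz":3,"twist":0},{"hand":0,"dx":0,"dy":0,"dz":3,"twist":0},{"hand":0,"dx":0,"dy":0,"dz":3,"twist":0},{"hand":0,"dx":0,"dy":0,"dz":3,"twist":0},{"hand":0,"dx":0,"dy":0,"dz":2,"twist":0},{"hand":0,"dx":0,"dy":0,"dz":1.5,"twist":0},{"hand":0,"dx":0,"dy":0,"dz":0.6,"twist":0},{"hand":0,"dx":0,"dy":0,"dz":0,"twist":0},{"hand":1,"dx":0,"dy":0,"dz":0,"twist":0},{"hand":1,"dx":0,"dy":0,"dz":0,"twist":0},{"hand":1,"dx":0,"dy":0,"dz":0,"twist":0},{"hand":1,"dx":0,"dy":0,"dz":0,"twist":0},{"hand":1,"dx":0,"dy":0,"dz":0,"twist":0},{"hand":1,"dx":0,"dy":0,"dz":0,"twist":0},{"hand":1,"dx":0,"dy":0,"dz":0,"twist":0}]' --force 40

```text
t: 4.6
tcp_pos: [0.4664, 0.0205, 0.0416]
eef_rot: [0.739, 0.674, 0.001, 0.0]
wrist_force: [-2.5, 0.2, 5.4]
width: 0.0529
```

Request:
step_arm --series '[{"hand":1,"dx":0,"dy":0,"dz":-2,"twist":0},{"hand":1,"dx":0,"dy":0,"dz":-4,"twist":0},{"hand":1,"dx":0,"dy":0,"dz":-4,"twist":0},{"hand":1,"dx":0,"dy":0,"dz":-4,"twist":0},{"hand":1,"dx":0,"dy":0,"dz":-2,"twist":0},{"hand":1,"dx":0,"dy":0,"dz":0,"twist":0}]'

```text
t: 5.2
tcp_pos: [0.4682, 0.0202, 0.2039]
eef_rot: [0.739, 0.674, 0.004, 0.002]
wrist_force: [-0.2, 0.0, -1.0]
width: 0.0533
```

```bash
python3 - <<'E'
from h import *
s,T,r=wrist("pics/w3.png");print(s["t"],s["width"],T.round(4))
y=np.array([.094,.9956]);c=np.array([.5084,.1953])
line0=np.array([.5174,.2669])
cp=line0+y*((c-line0)@y);print("c on line",cp)
for d in(.062,.124):
    p=cp+y*d;print(p,rel([*p,.068]))
E
```

```text
5.2 0.05330631026170475 [[ 0.0926  0.9957  0.0082  0.4682]
 [ 0.9957 -0.0926  0.002   0.0202]
 [ 0.0028  0.008  -1.      0.2039]
 [ 0.      0.      0.      1.    ]]
c on line [0.51061969 0.19508642]
[0.51644769 0.25681362] [24.    2.73 13.41]
[0.52227569 0.31854082] [30.2   2.74 13.42]
```

View pics/w3.png

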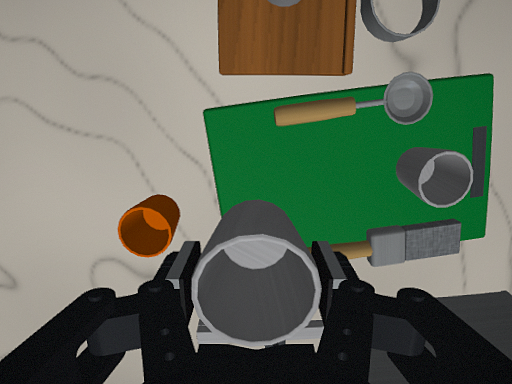

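Mould_a is held centred, its rim at about (256,290). I'll stop partway to measure mould_c and the shelf close up.

Request:
step_arm --series '[{"hand":1,"dx":2,"dy":0.5,"dz":0,"twist":0},{"hand":1,"dx":3,"dy":0.5,"dz":0,"twist":0},{"hand":1,"dx":3,"dy":0.5,"dz":0,"twist":0},{"hand":1,"dx":3,"dy":0.5,"dz":0,"twist":0},{"hand":1,"dx":2,"dy":0.5,"dz":0,"twist":0},{"hand":1,"dx":0,"dy":0,"dz":0,"twist":0},{"hand":1,"dx":0,"dy":0,"dz":0,"twist":0},{"hand":1,"dx":0,"dy":0,"dz":0,"twist":0}]'

```text
t: 6.05
tcp_pos: [0.5018, 0.1453, 0.1994]
eef_rot: [0.74, 0.673, -0.001, -0.0]
wrist_force: [-0.1, 0.3, -0.8]
width: 0.0531
```

```bash
python3 - <<'E'
from h import *
s,T,r=wrist("pics/w4.png");print(s["t"],s["width"],T.round(4))
E
```

```text
6.05 0.053052716957125226 [[ 0.0951  0.9955 -0.0019  0.5018]
 [ 0.9955 -0.0951 -0.0017  0.1453]
 [-0.0018 -0.0017 -1.      0.1994]
 [ 0.      0.      0.      1.    ]]
```

View pics/w4.png

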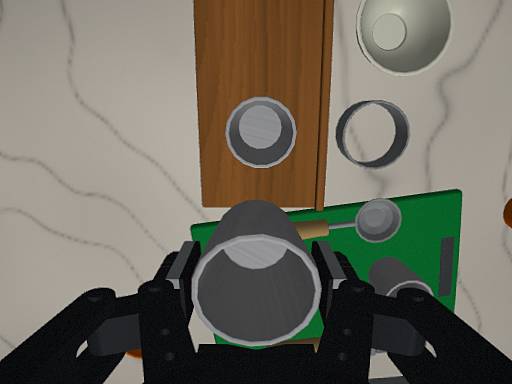

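Mould_c's rim is at (261,132), the shelf's near edge runs (194,0)–(203,206), and its lip is on the right at about x = 320.

```bash
python3 - <<'E'
from h import *
r=load("pics/w4.png");im=r["image"];hsv=cv2.cvtColor(im,cv2.COLOR_RGB2HSV)
b=cv2.inRange(hsv,(3,90,30),(20,255,255));b[:, :180]=0
z=255-b;w=np.zeros_like(z);w[92:172,220:302]=z[92:172,220:302]
cs,_=cv2.findContours(w,cv2.RETR_EXTERNAL,cv2.CHAIN_APPROX_NONE);k=max(cs,key=cv2.contourArea)[:,0]
P=np.array([onz(r,*p,.1)[:2] for p in k]);c=P.mean(0)
for _ in range(40):
    d=np.linalg.norm(P-c,axis=1);m=abs(d-.027)<.003
    c=c+np.linalg.lstsq((P[m]-c)/d[m][:,None],d[m]-.027,rcond=None)[0]
print("c",c.round(4),m.sum(),len(P))
E_=np.array([onz(r,np.argmax(b[v,180:240])+180-.5,v,.04)[:2] for v in range(5,195,3)])
vx,vy,x0,y0=cv2.fitLine(E_.astype(np.float32),cv2.DIST_HUBER,0,1e-4,1e-4).ravel()
y=np.array([vx,vy])*np.sign(vy);n=np.array([y[1],-y[0]]);print("dir",y,"c from near edge",(c-[x0,y0])@n)
a=(c-[x0,y0])@n; cm=c+n*(.060-a); yd=np.array([.094,.9956]); yd=y/2+yd/2
for d in(.062,.124):
    for base in (c,cm):
        p=base+yd*d; print(d,p.round(4),rel([*p,.0705]))
E
```

```text
c [0.5105 0.195 ] 202 202
dir [0.09185968 0.99577194] c from near edge 0.057078853808372826
0.062 [0.5162 0.2568] [11.25  0.36 12.91]
0.062 [0.5191 0.2565] [11.25  0.66 12.91]
0.124 [0.522  0.3185] [17.45  0.35 12.91]
0.124 [0.5249 0.3182] [17.45  0.64 12.91]
```

Request:
step_arm --series '[{"hand":1,"dx":2,"dy":0.1,"dz":0,"twist":0},{"hand":1,"dx":3,"dy":0.1,"dz":0,"twist":0},{"hand":1,"dx":3,"dy":0.1,"dz":0,"twist":0},{"hand":1,"dx":2.3,"dy":0.1,"dz":0,"twist":0},{"hand":1,"dx":1,"dy":0,"dz":0,"twist":0},{"hand":1,"dx":0,"dy":0,"dz":3,"twist":0},{"hand":1,"dx":0,"dy":0,"dz":3,"twist":0},{"hand":1,"dx":0,"dy":0,"dz":3,"twist":0},{"hand":1,"dx":0,"dy":0,"dz":2,"twist":0},{"hand":1,"dx":0,"dy":0,"dz":0,"twist":0},{"hand":1,"dx":0,"dy":0,"dz":0,"twist":0}]'

```text
t: 7.2
tcp_pos: [0.5174, 0.258, 0.0908]
eef_rot: [0.74, 0.673, -0.0, 0.0]
wrist_force: [0.2, -0.3, 0.3]
width: 0.053
```

```bash
python3 - <<'E'
from h import *
s,T=tool();print(T.round(4),rel([.5165,.2575,.0702]),s["wrist_force"])
E
```

```text
[[ 9.450e-02  9.955e-01  3.000e-04  5.174e-01]
 [ 9.955e-01 -9.450e-02 -7.000e-04  2.580e-01]
 [-7.000e-04  4.000e-04 -1.000e+00  9.080e-02]
 [ 0.000e+00  0.000e+00  0.000e+00  1.000e+00]] [-0.06 -0.08  2.06] [ 0.20605986 -0.27699686  0.28210999]
```

Request:
step_arm --series '[{"hand":1,"dx":0,"dy":-0.1,"dz":1,"twist":0},{"hand":1,"dx":0,"dy":0,"dz":0.6,"twist":0},{"hand":1,"dx":0,"dy":0,"dz":0.5,"twist":0},{"hand":1,"dx":0,"dy":0,"dz":0,"twist":0},{"hand":1,"dx":0,"dy":0,"dz":0,"twist":0},{"hand":0.3,"dx":0,"dy":0,"dz":0,"twist":0},{"hand":0.2,"dx":0,"dy":0,"dz":0,"twist":0},{"hand":0,"dx":0,"dy":0,"dz":0,"twist":0},{"hand":0,"dx":0,"dy":0,"dz":0,"twist":0},{"hand":0,"dx":0,"dy":0,"dz":0,"twist":0}]'

```text
t: 8.2
tcp_pos: [0.5159, 0.2595, 0.0692]
eef_rot: [0.739, 0.674, -0.0, 0.0]
wrist_force: [-0.3, 0.3, 0.7]
width: 0.0852
```

Request:
step_arm --series '[{"hand":0,"dx":0,"dy":0,"dz":-1,"twist":0},{"hand":0,"dx":0,"dy":0,"dz":-3,"twist":0},{"hand":0,"dx":0,"dy":0,"dz":-4,"twist":0},{"hand":0,"dx":0,"dy":0,"dz":-4,"twist":0},{"hand":0,"dx":0,"dy":0,"dz":-1,"twist":0},{"hand":0,"dx":-3,"dy":0,"dz":0,"twist":0},{"hand":0,"dx":-3,"dy":0,"dz":0,"twist":0},{"hand":0,"dx":-4,"dy":0,"dz":0,"twist":0},{"hand":0,"dx":-3,"dy":0,"dz":0,"twist":0},{"hand":0,"dx":0,"dy":0,"dz":0,"twist":0},{"hand":0,"dx":0,"dy":0,"dz":0,"twist":0},{"hand":0,"dx":0,"dy":0,"dz":0,"twist":0}]'

```text
t: 9.4
tcp_pos: [0.5038, 0.1317, 0.1993]
eef_rot: [0.738, 0.674, 0.0, -0.0]
wrist_force: [-0.1, 0.3, -0.8]
width: 0.0853
```

```bash
cat >> h.py <<'E'
def rims(r,zt,seeds,brown=True):
    hsv=cv2.cvtColor(r["image"],cv2.COLOR_RGB2HSV)
    b=cv2.inRange(hsv,(3,90,30),(20,255,255)) if brown else cv2.inRange(hsv,(40,80,20),(80,255,255))
    cs,_=cv2.findContours(cv2.morphologyEx(255-b,cv2.MORPH_OPEN,np.ones((3,3))),cv2.RETR_LIST,cv2.CHAIN_APPROX_NONE)
    A=np.vstack(cs)[:,0];out=[]
    P=np.array([onz(r,*p,zt)[:2] for p in A])
    for c in seeds:
        c=np.array(c,float)
        for t in [.008]*10+[.003]*30:
            d=np.linalg.norm(P-c,axis=1);m=abs(d-.027)<t
            c=c+np.linalg.lstsq((P[m]-c)/d[m][:,None],d[m]-.027,rcond=None)[0]
        out.append((c,m.sum()))
    return out
E
python3 - <<'E'
from h import *
s,T,r=wrist("pics/w5.png");print(s["t"],T[:3,3])
for o in rims(r,.1,[(.5105,.195),(.5165,.2575)]):print(o)
t=load("pics/top.png");print(rel([.6415,.0125,.0416]))
E
```

```text
9.4 [0.50377836 0.1317364  0.19932029]
(array([0.51047112, 0.19492041]), np.int64(205))
(array([0.51612631, 0.25654389]), np.int64(169))
[-10.67  14.8   15.75]
```

View pics/w5.png

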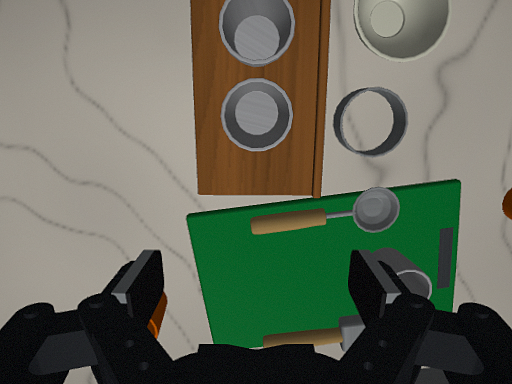

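Mould_a stands upright 61.9 mm from mould_c, so the gap is about 8 mm. Its rim is at (257,25) and c's at (257,115). Next is mould_b.

Request:
step_arm --series '[{"hand":0,"dx":-1.5,"dy":2,"dz":0,"twist":0},{"hand":0,"dx":-2.3,"dy":3.2,"dz":0,"twist":0},{"hand":0,"dx":-2.3,"dy":3.2,"dz":0,"twist":0},{"hand":0,"dx":-2.3,"dy":3.2,"dz":0,"twist":0},{"hand":0,"dx":-1.6,"dy":2.4,"dz":0,"twist":0},{"hand":0,"dx":-0.6,"dy":0.8,"dz":0,"twist":0},{"hand":0,"dx":0,"dy":0,"dz":3,"twist":0},{"hand":0,"dx":0,"dy":0,"dz":3,"twist":0},{"hand":0,"dx":0,"dy":0,"dz":1,"twist":0},{"hand":0,"dx":0,"dy":0,"dz":0,"twist":0},{"hand":0,"dx":0,"dy":0,"dz":0,"twist":0}]'

```text
t: 10.55
tcp_pos: [0.6421, 0.0118, 0.1305]
eef_rot: [0.739, 0.674, 0.001, 0.0]
wrist_force: [1.5, 0.3, 0.1]
width: 0.0855
```

```bash
python3 - <<'E'
from h import *
s,T=tool();print(s["t"],T.round(4),rel([.6415,.0122,.0416]),s["wrist_force"])
E
```

```text
10.55 [[ 9.110e-02  9.958e-01  1.700e-03  6.421e-01]
 [ 9.958e-01 -9.110e-02  3.000e-04  1.180e-02]
 [ 5.000e-04  1.700e-03 -1.000e+00  1.305e-01]
 [ 0.000e+00  0.000e+00  0.000e+00  1.000e+00]] [ 0.03 -0.08  8.89] [1.48587597 0.25844587 0.08407202]
```

Request:
step_arm --series '[{"hand":0,"dx":0,"dy":0,"dz":3,"twist":0},{"hand":0,"dx":0,"dy":0,"dz":3,"twist":0},{"hand":0,"dx":0,"dy":0,"dz":2,"twist":0},{"hand":0,"dx":0,"dy":0,"dz":0.9,"twist":0},{"hand":0,"dx":0,"dy":0,"dz":0,"twist":0},{"hand":1,"dx":0,"dy":0,"dz":0,"twist":0},{"hand":1,"dx":0,"dy":0,"dz":0,"twist":0},{"hand":1,"dx":0,"dy":0,"dz":0,"twist":0},{"hand":1,"dx":0,"dy":0,"dz":0,"twist":0},{"hand":1,"dx":0,"dy":0,"dz":0,"twist":0},{"hand":1,"dx":0,"dy":0,"dz":0,"twist":0},{"hand":1,"dx":0,"dy":0,"dz":0,"twist":0}]'

```text
t: 11.75
tcp_pos: [0.643, 0.0107, 0.0424]
eef_rot: [0.739, 0.674, 0.001, 0.001]
wrist_force: [0.1, -0.4, 6.5]
width: 0.0519
```

Request:
step_arm --series '[{"hand":1,"dx":0,"dy":0,"dz":-2,"twist":0},{"hand":1,"dx":0,"dy":0,"dz":-4,"twist":0},{"hand":1,"dx":0,"dy":0,"dz":-4,"twist":0},{"hand":1,"dx":0,"dy":0,"dz":-4,"twist":0},{"hand":1,"dx":0,"dy":0,"dz":-2,"twist":0},{"hand":1,"dx":0,"dy":0,"dz":0,"twist":0},{"hand":1,"dx":0,"dy":0,"dz":0,"twist":0},{"hand":1,"dx":0,"dy":0,"dz":0,"twist":0}]'

```text
t: 12.55
tcp_pos: [0.6401, 0.0112, 0.198]
eef_rot: [0.739, 0.674, -0.001, -0.002]
wrist_force: [0.3, 0.3, -0.7]
width: 0.0519
```

```bash
python3 - <<'E'
from h import *
s,T=tool();print(s["t"],s["width"],T.round(4),rel([.5219,.3182,.0700]))
E
```

```text
12.55 0.051909866279642454 [[ 9.270e-02  9.957e-01 -4.200e-03  6.401e-01]
 [ 9.957e-01 -9.270e-02  3.000e-04  1.120e-02]
 [-1.000e-04 -4.200e-03 -1.000e+00  1.980e-01]
 [ 0.000e+00  0.000e+00  0.000e+00  1.000e+00]] [ 29.48 -14.56  12.86]
```

Request:
step_arm --series '[{"hand":1,"dx":1.4,"dy":-0.7,"dz":0,"twist":0},{"hand":1,"dx":2.5,"dy":-1.2,"dz":0,"twist":0},{"hand":1,"dx":3,"dy":-1.5,"dz":0,"twist":0},{"hand":1,"dx":3,"dy":-1.5,"dz":0,"twist":0},{"hand":1,"dx":3,"dy":-1.5,"dz":0,"twist":0},{"hand":1,"dx":3,"dy":-1.5,"dz":0,"twist":0},{"hand":1,"dx":3,"dy":-1.5,"dz":0,"twist":0},{"hand":1,"dx":3,"dy":-1.5,"dz":0,"twist":0},{"hand":1,"dx":3,"dy":-1.5,"dz":0,"twist":0},{"hand":1,"dx":2.5,"dy":-1.2,"dz":0,"twist":0},{"hand":1,"dx":2,"dy":-1,"dz":0,"twist":0},{"hand":1,"dx":0,"dy":0,"dz":3,"twist":0},{"hand":1,"dx":0,"dy":0,"dz":3,"twist":0},{"hand":1,"dx":0,"dy":0,"dz":3,"twist":0},{"hand":1,"dx":0,"dy":0,"dz":1,"twist":0},{"hand":1,"dx":0,"dy":0,"dz":0,"twist":0},{"hand":1,"dx":0,"dy":0,"dz":0,"twist":0},{"hand":1,"dx":0,"dy":0,"dz":0,"twist":0}]'

```text
t: 14.35
tcp_pos: [0.5246, 0.3178, 0.1022]
eef_rot: [0.739, 0.674, 0.002, 0.0]
wrist_force: [-0.3, -0.6, -0.4]
width: 0.052
```

```bash
python3 - <<'E'
from h import *
s,T=tool();print(s["t"],s["width"],T.round(4),rel([.5219,.3175,.0708]))
E
```

```text
14.35 0.0520118818620247 [[ 0.0925  0.9957  0.0031  0.5246]
 [ 0.9957 -0.0925  0.0019  0.3178]
 [ 0.0022  0.0029 -1.      0.1022]
 [ 0.      0.      0.      1.    ]] [-0.06 -0.27  3.14]
```

Request:
step_arm --series '[{"hand":1,"dx":0,"dy":-0.25,"dz":1.5,"twist":0},{"hand":1,"dx":0,"dy":0,"dz":0.8,"twist":0},{"hand":1,"dx":0,"dy":0,"dz":0.5,"twist":0},{"hand":1,"dx":0,"dy":0,"dz":0.3,"twist":0},{"hand":1,"dx":0,"dy":0,"dz":0.1,"twist":0},{"hand":1,"dx":0,"dy":0,"dz":0,"twist":0},{"hand":0.3,"dx":0,"dy":0,"dz":0,"twist":0},{"hand":0.2,"dx":0,"dy":0,"dz":0,"twist":0},{"hand":0,"dx":0,"dy":0,"dz":0,"twist":0},{"hand":0,"dx":0,"dy":0,"dz":0,"twist":0},{"hand":0,"dx":0,"dy":0,"dz":0,"twist":0}]'

```text
t: 15.45
tcp_pos: [0.5208, 0.3173, 0.0681]
eef_rot: [0.739, 0.674, -0.0, 0.0]
wrist_force: [0.7, 0.4, 0.1]
width: 0.0854
```

Request:
step_arm --series '[{"hand":0,"dx":0,"dy":0,"dz":-1,"twist":0},{"hand":0,"dx":0,"dy":0,"dz":-3,"twist":0},{"hand":0,"dx":0,"dy":0,"dz":-4,"twist":0},{"hand":0,"dx":0,"dy":0,"dz":-4,"twist":0},{"hand":0,"dx":0,"dy":0,"dz":-3,"twist":0},{"hand":0,"dx":-3,"dy":0,"dz":-1,"twist":0},{"hand":0,"dx":-3,"dy":0,"dz":-1,"twist":0},{"hand":0,"dx":-4,"dy":0,"dz":-1,"twist":0},{"hand":0,"dx":-3,"dy":0,"dz":-1,"twist":0},{"hand":0,"dx":-3,"dy":0,"dz":0,"twist":0},{"hand":0,"dx":0,"dy":0,"dz":0,"twist":0},{"hand":0,"dx":0,"dy":0,"dz":0,"twist":0}]'

```text
t: 16.65
tcp_pos: [0.5062, 0.1574, 0.2592]
eef_rot: [0.74, 0.673, 0.001, -0.0]
wrist_force: [-0.5, 0.0, 0.2]
width: 0.0856
```

```bash
python3 - <<'E'
from h import *
s,T,r=wrist("pics/w6.png");print(s["t"],T[:3,3],s["q"].round(2))
for o in rims(r,.1,[(.5105,.195),(.5165,.2565),(.522,.318)]):print(o)
E
```

```text
16.65 [0.5061706  0.15743972 0.25922709] [-0.81  0.28  0.61  1.53 -0.16  1.38 -0.28]
(array([0.51048679, 0.1952036 ]), np.int64(161))
(array([0.5160838 , 0.25755732]), np.int64(189))
(array([0.52154693, 0.31379921]), np.int64(98))
```

View pics/w6.png

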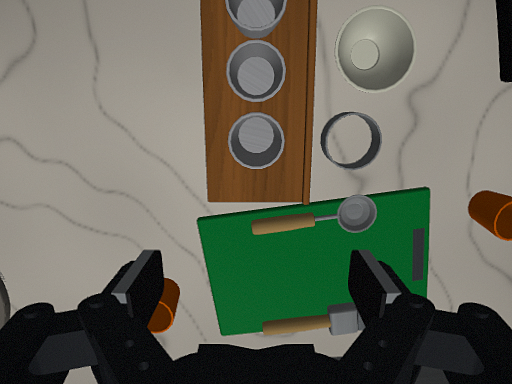

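All three moulds stand upright in one row at (257,140), (256,70) and (256,5). Mould_b is partly cut off by the frame, so I'll check its gap from the top camera later. Next I'll locate the drawer.

```bash
python3 - <<'E'
from h import *
r=load("pics/top.png")
f=lambda u,v,z:onz(r,120+(u+.5)/3-.5,120+(v+.5)/3-.5,z)
for n,u,v,z in(("hL",587,277,.107),("hR",686,281,.107),("boxFL",543,233,.14),("boxFR",742,239,.14),("railF",515,373,.066),("railB",521,202,.066),("clip",521,300,.11)):
    p=f(u,v,z);print(n,p.round(4),rel(p))
E
```

```text
hL [ 0.4987 -0.2139  0.107 ] [-37.21   2.71  15.12]
hR [ 0.4948 -0.324   0.107 ] [-48.2    3.34  15.11]
boxFL [ 0.5447 -0.1604  0.14  ] [-31.45   6.8   11.83]
boxFR [ 0.5396 -0.3764  0.14  ] [-53.01   8.28  11.8 ]
railF [ 0.3911 -0.139   0.066 ] [-30.75  -8.7   19.23]
railB [ 0.5853 -0.1467  0.066 ] [-29.72  10.71  19.24]
clip [ 0.473  -0.1403  0.11  ] [-30.12  -0.53  14.83]
```

Request:
step_arm --series '[{"hand":0,"dx":0,"dy":0,"dz":0,"twist":-3.4},{"hand":0,"dx":-2,"dy":0.1,"dz":0,"twist":0},{"hand":0,"dx":-3,"dy":0.1,"dz":0,"twist":0},{"hand":0,"dx":-3.5,"dy":0.1,"dz":0,"twist":0},{"hand":0,"dx":-3.5,"dy":0.1,"dz":0,"twist":0},{"hand":0,"dx":-3.5,"dy":0.1,"dz":0,"twist":0},{"hand":0,"dx":-3.5,"dy":0,"dz":0,"twist":0},{"hand":0,"dx":-3.5,"dy":0,"dz":0,"twist":0},{"hand":0,"dx":-3.5,"dy":0,"dz":0,"twist":0},{"hand":0,"dx":-3.5,"dy":0,"dz":0,"twist":0},{"hand":0,"dx":-3.5,"dy":0,"dz":0,"twist":0},{"hand":0,"dx":-3.5,"dy":0,"dz":0,"twist":0},{"hand":0,"dx":-3.5,"dy":0,"dz":0,"twist":0},{"hand":0,"dx":-2,"dy":0,"dz":0,"twist":0},{"hand":0,"dx":0,"dy":0,"dz":0,"twist":0},{"hand":0,"dx":0,"dy":0,"dz":0,"twist":0},{"hand":0,"dx":0,"dy":0,"dz":0,"twist":0}]'

```text
t: 18.4
tcp_pos: [0.4982, -0.2593, 0.2579]
eef_rot: [0.717, 0.697, 0.001, -0.001]
wrist_force: [-0.3, 0.6, 0.4]
width: 0.0856
```

```bash
python3 - <<'E'
from h import *
s,T,r=wrist("pics/w7.png");print(s["t"],T.round(4),s["q"].round(2))
t=save("top","pics/top2.png")
for o in rims(t,.1,[(.509,.195),(.515,.2565),(.521,.316)]):print(o)
# montage: wrist + enlarged shelf crop from top
c=cv2.resize(t["image"][175:240,120:230],None,fx=2.5,fy=2.5,interpolation=cv2.INTER_CUBIC)
m=np.zeros((384,800,3),np.uint8);m[:,:512]=r["image"];m[:c.shape[0],520:520+c.shape[1]]=c
cv2.imwrite("pics/m1.png",m[:,:,::-1])
E
```

```text
18.4 [[ 2.920e-02  9.996e-01 -1.000e-04  4.982e-01]
 [ 9.996e-01 -2.920e-02  1.700e-03 -2.593e-01]
 [ 1.700e-03 -1.000e-04 -1.000e+00  2.579e-01]
 [ 0.000e+00  0.000e+00  0.000e+00  1.000e+00]] [-0.1   0.39  0.79  1.45 -0.28  1.42  0.66]
(array([0.50884757, 0.19510728]), np.int64(43))
(array([0.51352478, 0.25722396]), np.int64(35))
(array([0.51984275, 0.31828237]), np.int64(40))
```

View pics/m1.png

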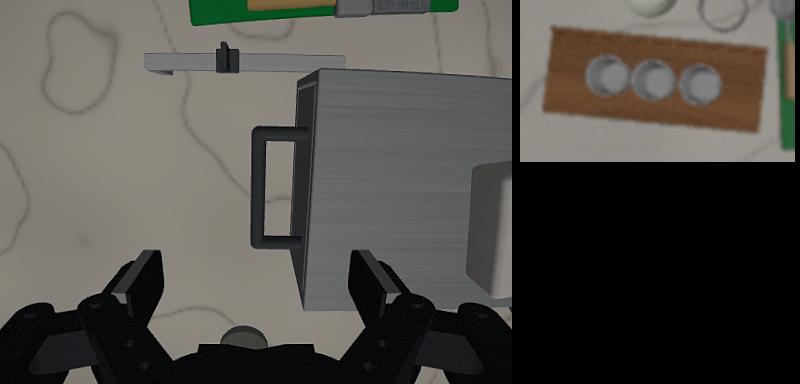

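The row is good: spacings are 62 and 61 mm and all three moulds are upright. The handle bar runs down column 258, rows 128–246. The clip's base is at (217–238, 50–72), with its tab near (224,44).

```bash
python3 - <<'E'
from h import *
r=load("pics/w7.png");g=cv2.cvtColor(r["image"],cv2.COLOR_RGB2GRAY)
print(g[36:78:2,212:246])
for z,u,v in((.11,224,44),(.11,226.5,50)):print(z,onz(r,u,v,z).round(4))
for v in(140,180,220,235):
    row=g[v,235:285].astype(int);d=np.where(row<70)[0]+235;print(v,d.min(),d.max(),onz(r,d.min()-.5,v,.1).round(4),onz(r,d.max()+.5,v,.1).round(4))
E
```

```text
[[132 130 130 133 130 133 130 131 131 130 132 131 130 132 132 129 129 132
  133 131 131 130 129 128 126 126 126 122 122 120 117 116 115 112]
 [132 131 131 131 129 131 130 132 132 131 131 132 133 131 130 131 130 134
  130 129 131 130 129 131 129 129 129 126 125 124 124 121 118 118]
 [130 132 133 131 131 131 132 133 134 135 139 141 140 138 136 132 133 132
  132 130 132 132 131 129 130 132 130 130 128 130 127 128 126 129]
 [131 130 133 129 132 131 131 138 111  34  29  37  51  50  99 144 132 131
  131 130 130 133 131 132 130 131 132 130 131 130 133 131 130 130]
 [132 130 132 132 131 131 132 138 100  23  36  45  40  37  33  95 146 136
  131 131 129 131 132 132 134 132 131 130 132 130 131 131 131 132]
 [132 132 132 133 134 133 135 141  98  27  39  42  40  42  18  26  98 142
  136 133 131 133 131 135 132 132 132 133 130 131 131 134 130 133]
 [134 134 134 138 144 105 104 107 109  35  43  42  46  41  29   6  32  81
  114 139 134 134 132 133 134 127 132 135 134 132 131 131 133 132]
 [132 134 134 147  27  38  38  39  43  42  42  43  46  43  32   9  12  20
   40  40  41  44  39  40  42  31  44 1
[... 1479 characters left out ...]
  53  52  52  52  52  54  53  56
   57  54  58  60  59  49  40  49  60 119 142 138 136 138 137 137]
 [134 133 136 135 135 137 137 139 139 139 141 140 140 141 142 139 141 140
  141 141 140 142 140 141 141 141 139 136 135 132 135 135 134 133]
 [135 133 134 134 134 135 133 135 135 136 134 136 134 133 135 134 134 133
  135 136 134 134 136 134 134 135 138 135 133 135 134 133 134 135]]
0.11 [ 0.4755 -0.1375  0.11  ]
0.11 [ 0.4774 -0.1424  0.11  ]
140 252 284 [ 0.4959 -0.2204  0.1   ] [ 0.5266 -0.2213  0.1   ]
180 251 264 [ 0.4936 -0.2587  0.1   ] [ 0.5071 -0.259   0.1   ]
220 251 263 [ 0.4922 -0.2997  0.1   ] [ 0.5052 -0.3001  0.1   ]
235 251 269 [ 0.4917 -0.316   0.1   ] [ 0.511  -0.3165  0.1   ]
```

Request:
step_arm --series '[{"hand":0.52,"dx":-0.9,"dy":0.2,"dz":2,"twist":0.5},{"hand":0.52,"dx":0,"dy":0,"dz":3,"twist":0},{"hand":0.52,"dx":0,"dy":0,"dz":3,"twist":0},{"hand":0.52,"dx":0,"dy":0,"dz":2,"twist":0},{"hand":0.52,"dx":0,"dy":0,"dz":0,"twist":0},{"hand":0.52,"dx":0,"dy":0,"dz":0,"twist":0},{"hand":0.52,"dx":0,"dy":0,"dz":0,"twist":0}]'

```text
t: 19.2
tcp_pos: [0.4999, -0.2713, 0.16]
eef_rot: [0.722, 0.692, 0.001, 0.002]
wrist_force: [-0.7, -0.3, 0.7]
width: 0.041
```

```bash
python3 - <<'E'
from h import *
r=load("pics/w7.png");t=onz(r,223.3,55,.11);A=onz(r,257.5,180,.1);B=onz(r,257,220,.1)
d=(A-B)[:2];d/=np.linalg.norm(d);n=np.array([d[1],-d[0]]);print("n",n,t,A,B)
n=np.array([np.cos(.038),-np.sin(.038)]);print("pull",n@A[:2]+.045-n@t[:2])
s1,s2=onz(r,258,133,.1),onz(r,258,242,.1);m=(s1+s2)/2;print(s1,s2,m)
s,T=tool();print(s["t"],s["width"],T.round(4),rel([*m[:2],.08]))
E
```

```text
n [ 0.99919678 -0.04007233] [ 0.47443615 -0.14633035  0.11      ] [ 0.50038965 -0.25885166  0.1       ] [ 0.49874338 -0.29990105  0.1       ]
pull 0.0752095465530157
[ 0.50210819 -0.21409904  0.1       ] [ 0.49908662 -0.32392826  0.1       ] [ 0.50059741 -0.26901365  0.1       ]
19.2 0.04097571008400872 [[ 0.0412  0.9991  0.0029  0.4999]
 [ 0.9991 -0.0412 -0.0014 -0.2713]
 [-0.0012  0.003  -1.      0.16  ]
 [ 0.      0.      0.      1.    ]] [0.24 0.04 8.  ]
```

Request:
step_arm --series '[{"hand":0.52,"dx":0.2,"dy":0,"dz":2,"twist":0},{"hand":0.52,"dx":0,"dy":0,"dz":2,"twist":0},{"hand":0.52,"dx":0,"dy":0,"dz":2,"twist":0},{"hand":0.52,"dx":0,"dy":0,"dz":1.5,"twist":0},{"hand":0.52,"dx":0,"dy":0,"dz":0.5,"twist":0},{"hand":0.52,"dx":0,"dy":0,"dz":0,"twist":0},{"hand":1,"dx":0,"dy":0,"dz":0,"twist":0},{"hand":1,"dx":0,"dy":0,"dz":0,"twist":0},{"hand":1,"dx":0,"dy":0,"dz":0,"twist":0},{"hand":1,"dx":0,"dy":0,"dz":0,"twist":0},{"hand":1,"dx":0,"dy":0,"dz":0,"twist":0},{"hand":1,"dx":0,"dy":0,"dz":0,"twist":0}]' --force 70

```text
t: 20.4
tcp_pos: [0.5, -0.2719, 0.0878]
eef_rot: [0.722, 0.692, 0.002, 0.003]
wrist_force: [-13.1, 7.1, 40.9]
width: 0.0117
```

```bash
python3 - <<'E'
from h import *
s,T=tool();print(s["t"],s["width"],T.round(4),s["wrist_force"],s["wrist_torque"])
E
```

```text
20.4 0.011684576456087978 [[ 4.320e-02  9.990e-01  6.900e-03  5.000e-01]
 [ 9.991e-01 -4.310e-02 -1.100e-03 -2.719e-01]
 [-8.000e-04  7.000e-03 -1.000e+00  8.780e-02]
 [ 0.000e+00  0.000e+00  0.000e+00  1.000e+00]] [-13.11526267   7.09132398  40.85787046] [ 1.45503442  2.64781576 -0.01142204]
```

There is 41 N upward on the wrist and the TCP sits 8 mm high. I'll look before doing anything else.

```bash
python3 - <<'E'
from h import *
s,T,r=wrist("pics/w8.png");q=save("scene","pics/sc2.png")
c=cv2.resize(q["image"][100:240,110:290],None,fx=1.6,fy=1.6,interpolation=cv2.INTER_CUBIC)
m=np.zeros((384,800,3),np.uint8);m[:,:512]=r["image"];m[:c.shape[0],512:512+c.shape[1]]=c
cv2.imwrite("pics/m2.png",m[:,:,::-1]);print(status.observe()["wrist_force"])
E
```

```text
[-12.77818412   6.90894101  39.44667215]
```

View pics/m2.png

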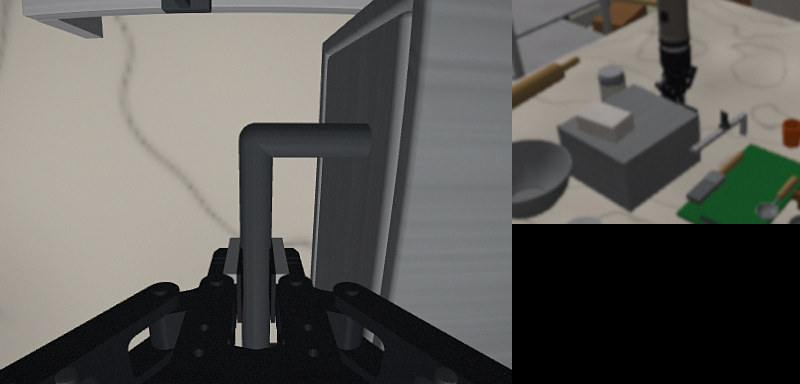

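The bar is between the pads, but the far finger linkage overhangs the box's top front edge and is probably resting on it. I'll ease the commanded height up to unload it.

Request:
step_arm --series '[{"hand":1,"dx":0,"dy":0,"dz":-0.4,"twist":0},{"hand":1,"dx":0,"dy":0,"dz":-0.3,"twist":0},{"hand":1,"dx":0,"dy":0,"dz":0,"twist":0},{"hand":1,"dx":0,"dy":0,"dz":0,"twist":0}]'

```text
t: 20.9
tcp_pos: [0.4998, -0.2719, 0.0881]
eef_rot: [0.722, 0.692, -0.0, 0.003]
wrist_force: [-3.1, -1.3, 10.8]
width: 0.0115
```

```bash
python3 - <<'E'
from h import *
s,T=tool();print(s["t"],s["width"],T.round(4),s["wrist_force"],s["wrist_torque"])
E
```

```text
20.9 0.011535190486896085 [[ 0.0432  0.9991  0.0039  0.4998]
 [ 0.9991 -0.0432 -0.0044 -0.2719]
 [-0.0042  0.004  -1.      0.0881]
 [ 0.      0.      0.      1.    ]] [-3.10761262 -1.26995507 10.75128803] [-0.45391231  0.53449339 -0.05685927]
```

Request:
step_arm --series '[{"hand":1,"dx":0,"dy":-0.3,"dz":-0.2,"twist":0},{"hand":1,"dx":0,"dy":-0.7,"dz":0,"twist":0},{"hand":1,"dx":0,"dy":-0.8,"dz":0,"twist":0},{"hand":1,"dx":0,"dy":-0.8,"dz":0,"twist":0},{"hand":1,"dx":0,"dy":-0.8,"dz":0,"twist":0},{"hand":1,"dx":0,"dy":-0.8,"dz":0,"twist":0},{"hand":1,"dx":0,"dy":-0.8,"dz":0,"twist":0},{"hand":1,"dx":0,"dy":-0.8,"dz":0,"twist":0},{"hand":1,"dx":0,"dy":-0.6,"dz":0,"twist":0},{"hand":1,"dx":0,"dy":-0.6,"dz":0,"twist":0},{"hand":1,"dx":0,"dy":-0.4,"dz":0,"twist":0},{"hand":1,"dx":0,"dy":0,"dz":0,"twist":0},{"hand":1,"dx":0,"dy":0,"dz":0,"twist":0},{"hand":1,"dx":0,"dy":0,"dz":0,"twist":0}]'

```text
t: 22.3
tcp_pos: [0.4296, -0.2689, 0.0882]
eef_rot: [0.722, 0.692, 0.001, 0.006]
wrist_force: [7.0, -6.4, -6.7]
width: 0.0117
```

```bash
python3 - <<'E'
from h import *
s,T,r=wrist("pics/w9.png");print(s["t"],s["width"],T.round(4),s["wrist_force"],s["wrist_torque"])
n=np.array([np.cos(.038),-np.sin(.038)]);print("moved",.5098-n@T[:2,3])
t=save("top","pics/top3.png");q=save("scene","pics/sc3.png")
m=np.zeros((600,800,3),np.uint8)
m[:300,:400]=cv2.resize(r["image"],(400,300),interpolation=cv2.INTER_AREA)
m[:300,400:]=cv2.resize(t["image"][170:245,275:375],(400,300),interpolation=cv2.INTER_CUBIC)
m[300:,:400]=cv2.resize(q["image"][130:220,170:290],(400,300),interpolation=cv2.INTER_CUBIC)
m[300:,400:]=cv2.resize(q["image"],(400,300),interpolation=cv2.INTER_AREA)
cv2.imwrite("pics/m3.png",m[:,:,::-1])
E
```

```text
22.3 0.011740865359452164 [[ 0.0419  0.9991  0.009   0.4296]
 [ 0.9991 -0.0418 -0.0077 -0.2689]
 [-0.0074  0.0094 -0.9999  0.0882]
 [ 0.      0.      0.      1.    ]] [ 7.04954733 -6.38447798 -6.6726476 ] [-1.33785707 -1.56372941 -0.05599102]
moved 0.07033359890506968
```

View pics/m3.png

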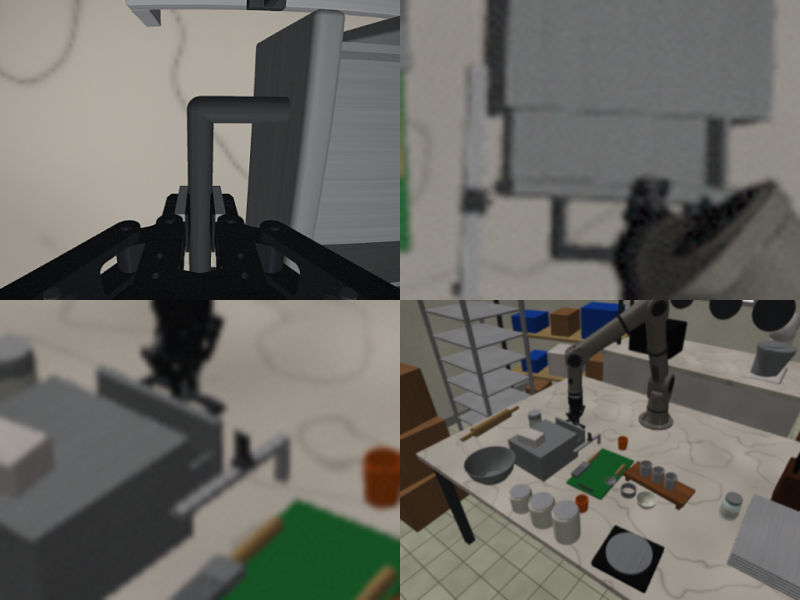

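The drawer has moved 70.3 mm of the roughly 75.3 mm needed. The top crop shows the panel edge just short of the clip, and the scene view shows the row still standing. I'll pull the last 5 mm.

Request:
step_arm --series '[{"hand":1,"dx":0,"dy":-0.2,"dz":0,"twist":0},{"hand":1,"dx":0,"dy":-0.2,"dz":0,"twist":0},{"hand":1,"dx":0,"dy":-0.1,"dz":0,"twist":0},{"hand":1,"dx":0,"dy":0,"dz":0,"twist":0},{"hand":1,"dx":0,"dy":0,"dz":0,"twist":0},{"hand":1,"dx":0,"dy":0,"dz":0,"twist":0},{"hand":1,"dx":0,"dy":0,"dz":0,"twist":0}]'

```text
t: 23.15
tcp_pos: [0.4248, -0.2687, 0.0882]
eef_rot: [0.722, 0.692, 0.001, 0.006]
wrist_force: [8.7, -6.3, -7.4]
width: 0.0111
```

```bash
python3 - <<'E'
from h import *
s,T=tool();print(s["t"],s["width"],T[:3,3],s["wrist_force"])
n=np.array([np.cos(.04),-np.sin(.04)]);i0=n@np.array([.4998,-.2719]);print("moved",i0-n@T[:2,3])
t=save("top","pics/top4.png");a=load("pics/top.png")
def dark(r,c0,c1,r0,r1,axis=0):
    g=cv2.cvtColor(r["image"],cv2.COLOR_RGB2GRAY)[r0:r1,c0:c1].astype(float);w=np.clip(np.median(g)+15-g if 0 else 120-g,0,None)
    return (w*np.arange(r0,r1)[:,None]).sum()/w.sum(),(w*np.arange(c0,c1)).sum()/w.sum()
P=[]
for r,r0,r1 in((a,209,217),(t,228,240)):
    v,u=dark(r,319,326,r0,r1);p=onz(r,u,v,.1);P.append(p);print("bar",v,u,p,n@p[:2])
for r in(a,t):
    v,u=dark(r,289,298,215,224);
    for z in(.075,.11):p=onz(r,u,v,z);print("clip",z,v,u,n@p[:2])
g=cv2.cvtColor(t["image"],cv2.COLOR_RGB2GRAY);print(g[214:240,290:328:2])
E
```

```text
23.15 0.011127208327481932 [ 0.4247886  -0.26865196  0.08820548] [ 8.65560684 -6.26743017 -7.4227943 ]
moved 0.07508128083487675
bar 211.68340380549682 321.97463002114165 [ 0.50005612 -0.23750452  0.1       ] 0.5091537780597755
bar 234.34458259325044 322.0775606867969 [ 0.42507285 -0.23699876  0.1       ] 0.43421025550609277
clip 0.075 219.7490010897203 293.0199782055939 0.4783883335070533
clip 0.11 219.7490010897203 293.0199782055939 0.47794098318959494
clip 0.075 219.75878220140515 293.10187353629976 0.4783677885754574
clip 0.11 219.75878220140515 293.10187353629976 0.4779210246201896
[[121 128 131 141 141  85  71 106 106 108 106 108 103 107 108 106 109 108
  107]
 [118 126 131 138 138  78  70  99  97 101  98  97 103 108 108 110 109 109
  107]
 [112 111 117 127 123  63  56  95 100  99  96  95 101 105 102 102  99  98
  102]
 [101  79  86 100  97  51  57 107 109 105 107 101 110 100  98  99  99  97
   95]
 [ 96  56  56  88  98  47  58 109 107 107 104 107 106 104 105 104 104 104
  104]
 [ 94  44  51  82  94  57  64 102 101 106 102 105 105 104 107 104 103 103
  106]
 [ 84  47  46  66 10
[... 900 characters left out ...]
 141 141 140 139  91  48  98 132 137 137 134
  137]
 [131 133 138 141 140 143 143 141 141 143 139  90  43  82 110 113 115 112
  115]
 [124 132 135 143 140 141 142 140 138 141 139  91  45  54  54  64  68  62
   69]
 [125 132 135 137 138 140 142 143 141 140 134  88  49  53  45  51  52  49
   53]
 [125 133 131 133 136 139 139 139 139 139 131  99  56  52  50  52  51  54
   51]
 [120 131 133 131 130 131 135 138 135 134 131 123 106  89  90  92  78  75
   63]
 [108 131 136 139 134 130 131 134 132 130 135 136 137 124 126 126 117 117
  109]
 [110 132 131 141 139 136 134 132 132 135 137 141 141 141 141 138 137 136
  136]
 [111 134 133 141 141 140 137 138 137 138 140 139 143 143 141 140 140 139
  139]]
```

Request:
step_arm --series '[{"hand":1,"dx":0,"dy":-0.07,"dz":0,"twist":0},{"hand":1,"dx":0,"dy":0,"dz":0,"twist":0},{"hand":1,"dx":0,"dy":0,"dz":0,"twist":0},{"hand":1,"dx":0,"dy":0,"dz":0,"twist":0},{"hand":1,"dx":0,"dy":0,"dz":0,"twist":0},{"hand":1,"dx":0,"dy":0,"dz":0,"twist":0},{"hand":1,"dx":0,"dy":0,"dz":0,"twist":0},{"hand":1,"dx":0,"dy":0,"dz":0,"twist":0}]'

```text
t: 24.0
tcp_pos: [0.4243, -0.2686, 0.0882]
eef_rot: [0.722, 0.692, 0.001, 0.006]
wrist_force: [7.1, -7.0, -7.1]
width: 0.0114
```

```bash
python3 - <<'E'
from h import *
from bench import manip
s,T=tool();n=np.array([np.cos(.04),-np.sin(.04)]);mv=n@(np.array([.4998,-.2719])-T[:2,3]);print(s["t"],s["width"],mv,s["wrist_force"],abs(s["joint_vel"]).max())
t=save("top","pics/top5.png")
for o in rims(t,.1,[(.509,.195),(.515,.2565),(.521,.316)]):print(o)
if .074<mv<.0775: print(manip.finish_job())
E
```

```text
24.0 0.011413098865064813 0.07560398473907902 [ 7.07784232 -6.99506591 -7.09506488] 0.0016185193786974177
(array([0.50880712, 0.19504807]), np.int64(44))
(array([0.51352478, 0.25722396]), np.int64(35))
(array([0.51992859, 0.31826805]), np.int64(37))
the job is handed in; nothing more can be done
None
```

I moved mould_a and then mould_b onto the shelf next to mould_c and let go of both. I then pulled the drawer to the clip mark and handed the job in at about 24 s, still gripping the handle.

- **Row of moulds:** all three stand upright on the shelf's middle line. The last top view puts their centres 62 and 61 mm apart, so the gaps are about 8 and 7 mm, and the row is straight to about 1 mm.
- **Middle line:** the wrist view read mould_c as 3 mm nearer the shelf's near edge than the middle. The top view did not, so I lined the row up on mould_c itself.
- **Drawer:** it is pulled out 75.6 mm by arm position and is at rest. Just before the last small nudge, the top view gave 74.9 mm against 75.1 mm by arm position.
- **Clip mark:** the wrist view put the mark at 75.2–75.7 mm. The top view put it at about 76.3 mm, though it sees the clip's base as well as the tab, so the face should be level to about 1 mm.
- **Force while gripping the handle:** the wrist force read about 41 N upward when the fingers closed, probably the finger linkage resting on the box's top front edge. The judged limit for the gripper's body is 40 N, and I can't tell whether this counts against it. I eased it off at once, and the final reading was about 12 N.
- **Pictures:** I viewed 12, two over the budget of 10.

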